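Find the scrap flap that still swings and hold it open

ROBOT

A 6-joint arm with a two-finger parallel gripper is mounted at the origin on the work surface. World frame = base frame: x ahead of the robot, y to its left, z up, the work surface at z = 0. Lengths are in m, angles in rad, forces in N, time in s.
With the tool pointing down it reaches from about 0.325 to 0.925 m from the base axis. Payload 3.1 kg.
Tool frame: the origin (TCP) lies at the very end of the fingers, on their centre line; the grasp point (between the pads) lies 19 mm behind it; z points along the fingers, y is the direction in which the jaws open and shut (so a half turn about z gives the same grasp; the last joint's range is limited). The gripper opens to 85 mm and grips with 20 to 120 N. Pads are 22 mm wide; open, the fingers measure 114 mm over their backs; the gripper's body (76 mm by 85 mm) begins 54 mm behind the grasp point. The pads swing forward as they close: fully open they stand 13 mm farther back than shut.
Start: joints at [1.184, 0.217, 1.613, -0, 1.311, -0.112], TCP at [0.17, 0.602, 0.208] pointing down, gripper open.
Joint ranges: [-2.75, 2.75], [-0.78, 2.1], [0.31, 2.55], [-1.13, 4.27], [0.13, 2.63], [-2.58, 2.58]. Speed limits (rad/s): [2.79, 2.79, 3.14, 3.14, 3.14, 3.14].

INTERFACE

Orientations are given as a unit quaternion [w, x, y, z].
In Python, from plant import * gives the robot as it stands. The module is installed in compiled form; this text tells all that it offers.
- The arm moves only by the tool servo_tool, never from a script. Its argument "steps" is a list of rows, each a list of 5 numbers: the shift along the tool's x, y, z in m, then the turn about the tool's z in rad, then the finger opening in m, from 0 to 0.0854. In form: [[dx, dy, dz, turn, grip], ...]. A call has 1 to 5 rows; each row is the pose to reach, as a shift and turn from the pose commanded when the call began, along the tool's axes at that moment; what a row does not reach only later rows make up. A row lasts 1/8 s, in which the tool goes at most 62.5 mm and 10.7 degrees, less where a joint would pass 70% of its speed; a pose out of reach is approached as far as the arm can. A call with a gripper value outside its range is refused whole. The fingers move at their own pace and stop on an object; "force" is the grip in N (left out, the last holds). Time passes only in rows, so rows that repeat a pose let the fingers close. It gives the time, the measured TCP pose, the force and the opening at its end, in the units of the state.
- sense(): the state, without advancing time (a new reading comes with each control period).
- snapshot(name): name is "side" or "top"; returns a dict with "pixels" (420x560x3 uint8, red, green, blue), "vertical_fov" (degrees; the focal length in pixels is half the picture's height over the tangent of half this angle, whatever the lens; pixels are square), "cx", "cy" (the principal point, pixels), "k1" (the pictures are not rectified: a ray, as slopes to the right and down, at radius r is drawn at 1 + k1 r^2 times it, then the intrinsics apply), "xyz" and "orientation" of the camera in the world. Camera axes: x right, y up, looking along -z (the intrinsics and any distortion apply to the point x, -y, -z); pixel columns grow to the right and rows downward; lengths in m; the calibration is good to about 2 mm. A picture is of the moment at which its call begins. There is no depth.
- hand_in(): hands the job in, once; it reports no verdict.
The state is a dict: "t": time; "joint_pos": joint angles; "joint_vel": joint speeds; "joint_torque": joint torques, N m; "tcp_pos": TCP position; "ee_rot": TCP orientation; "contact_force": force on the tool from outside, world axes, zero at the start; "torque": the same for the moment, N m; "finger_gap": finger opening in m.
Only numpy, scipy, OpenCV 4.12 (cv2) and the standard library are available. Lean on these libraries where they do the work, as an engineer would, in place of code of your own. Each camera call takes 0.05 s, during which the arm holds its last target.

TASK

This chest takes the scrap clay: three of its four identical flaps sit on compartments packed full, and one still has room under it. With the fingertips, press the flaps to find the one that rocks, push that one open at least two thirds of the way it can swing, and finish while holding it there with the fingers, ready for the trimmings to go in. Do not force the flaps that are blocked, pick nothing up, and leave the pots, brushes and other things standing about where they are.

Things in the scene. Friction and masses are not known exactly. Their poses are not given: they have to be found in the camera images.
- chest: Wooden clay-scrap chest, 260 mm deep (own x), 499 mm wide (own y), deck 160 mm above the table, fixed. Origin: on the table under the middle of the row of flap pivots; x points from its front (own x -104 mm, robot's side) to its back (+156 mm). Four identical flaps lie flush in the deck in a row along y, 115 mm apart; behind them (own x over 70 mm) is a fixed ledge with things on it.
- board_1: Plywood board of flap 1 (the chest's own +y end): 131 mm long (own x, front to back), 80 mm wide (own y), 8 mm thick, flush with the deck when shut, 2 mm gap all round. Origin: centre of the board, on the line of its pivot pins, 4 mm under the top face; the pins run along own y across the middle of its length, and small steel plates on the deck mark that line. Axes as the chest's when shut.
- flap_1 (a joint): Angle of flap 1: 0 = level, shut; positive = front edge (robot's side) down, back edge up; negative = the reverse. Over a full compartment it turns only about 0.04 rad either way, then sits hard on the contents. If free it rocks easily either way, to stops at 0.9 and -0.9; a light spring (0.2 N m/rad, friction 0.02 N m) swings it shut when let go.
- board_2: Plywood board of flap 2: 131 mm long (own x, front to back), 80 mm wide (own y), 8 mm thick, flush with the deck when shut, 2 mm gap all round. Origin: centre of the board, on the line of its pivot pins, 4 mm under the top face; the pins run along own y across the middle of its length, and small steel plates on the deck mark that line. Axes as the chest's when shut.
- flap_2 (a joint): Angle of flap 2: 0 = level, shut; positive = front edge (robot's side) down, back edge up; negative = the reverse. Over a full compartment it turns only about 0.04 rad either way, then sits hard on the contents. If free it rocks easily either way, to stops at 0.9 and -0.9; a light spring (0.2 N m/rad, friction 0.02 N m) swings it shut when let go.
- board_3: Plywood board of flap 3: 131 mm long (own x, front to back), 80 mm wide (own y), 8 mm thick, flush with the deck when shut, 2 mm gap all round. Origin: centre of the board, on the line of its pivot pins, 4 mm under the top face; the pins run along own y across the middle of its length, and small steel plates on the deck mark that line. Axes as the chest's when shut.
- flap_3 (a joint): Angle of flap 3: 0 = level, shut; positive = front edge (robot's side) down, back edge up; negative = the reverse. Over a full compartment it turns only about 0.04 rad either way, then sits hard on the contents. If free it rocks easily either way, to stops at 0.9 and -0.9; a light spring (0.2 N m/rad, friction 0.02 N m) swings it shut when let go.
- board_4: Plywood board of flap 4 (the chest's own -y end): 131 mm long (own x, front to back), 80 mm wide (own y), 8 mm thick, flush with the deck when shut, 2 mm gap all round. Origin: centre of the board, on the line of its pivot pins, 4 mm under the top face; the pins run along own y across the middle of its length, and small steel plates on the deck mark that line. Axes as the chest's when shut.
- flap_4 (a joint): Angle of flap 4: 0 = level, shut; positive = front edge (robot's side) down, back edge up; negative = the reverse. Over a full compartment it turns only about 0.04 rad either way, then sits hard on the contents. If free it rocks easily either way, to stops at 0.9 and -0.9; a light spring (0.2 N m/rad, friction 0.02 N m) swings it shut when let go.
- glaze_jar: Corked white glaze jar, 58 mm wide, 75 mm tall, on the ledge behind the flaps. A bystander: leave it alone. Origin: centre of its underside.
- bisque_bowl: Small terracotta bowl, 72 mm wide, 38 mm tall, on the ledge behind the flaps. A bystander: leave it alone. Origin: centre of its underside.
- test_cup: Little white glaze-test cup, 31 mm wide, 34 mm tall, on the deck strip between flaps 2 and 3, towards the back. A bystander: leave it alone. Origin: centre of its underside.
- kiln_prop: Kiln prop (a plaster-coloured post), 42 mm wide, 75 mm tall, on the table to the left of the chest. A bystander: leave it alone. Origin: centre of its underside.
- mug: Blue mug, 76 mm wide without its handle, 85 mm tall, on the table to the right of the chest. A bystander: leave it alone. Origin: centre of its underside.
- brush: Brush, 190 mm long, lying on the table in front of the chest. A bystander: leave it alone. Origin: the middle of its length, on the table.
- brush_pot: White pot with brushes standing in it, 72 mm wide, 200 mm tall with the brushes, on the table to the left of the chest. A bystander: leave it alone. Origin: centre of its underside.

How it is judged:
At the end, for the whole second after the job is handed in: One flap is turned by more than 0.6 rad (either way; its stops are at 0.9), is at rest, and the fingers bear on its board with more than 0.5 N ((((value of joint flap_1 above 0.6 rad or value of joint flap_1 below -0.6 rad) and velocity of joint flap_1 between -0.1 and 0.1 rad/s and contact force between the fingers and board_1 above 0.5 N) or ((value of joint flap_2 above 0.6 rad or value of joint flap_2 below -0.6 rad) and velocity of joint flap_2 between -0.1 and 0.1 rad/s and contact force between the fingers and board_2 above 0.5 N) or ((value of joint flap_3 above 0.6 rad or value of joint flap_3 below -0.6 rad) and velocity of joint flap_3 between -0.1 and 0.1 rad/s and contact force between the fingers and board_3 above 0.5 N) or ((value of joint flap_4 above 0.6 rad or value of joint flap_4 below -0.6 rad) and velocity of joint flap_4 between -0.1 and 0.1 rad/s and contact force between the fingers and board_4 above 0.5 N))); the arm keeps its last pose, push and grip.
It fails at once if a flap is forced: the fingers press on a board with more than 50 N (contact force between the fingers and board_1 above 50 N or contact force between the fingers and board_2 above 50 N or contact force between the fingers and board_3 above 50 N or contact force between the fingers and board_4 above 50 N).
It fails at once if a bystander is shifted or lifted by more than 30 mm (distance of any of glaze_jar, bisque_bowl, test_cup, kiln_prop, mug, brush, brush_pot from where it was at the start of the episode above 0.03 m).
It fails at once if a bystander is knocked over (tilted by more than 0.6 rad) (angle between any of glaze_jar, bisque_bowl, test_cup, kiln_prop, mug, brush_pot's own z axis and vertical above 0.6 rad).
It also fails if it takes over 48 s, if anything falls off the work surface, if the arm or the gripper's body presses on something with over 40 N, if the wrist force passes 120 N, or if a joint passes its speed limit or range.

## Working session

There is one attempt and no reset: what is moved stays moved. The work goes in short steps, Python scripts to look and compute and a tool call to move; the robot and the scene stay as the last step left them, time stands still between calls to the robot, and variables do not carry over. Pictures are saved under pics/ and viewed, and the job is handed in when it is done.

Besides the shell and the picture viewer there is one more tool, called after "Call:" as name(argument=value, ...) on one line, values as JSON. servo_tool: Moves the arm, as the interface text tells. Its arguments: {"type":"object","properties":{"steps":{"type":"array"},"force":{"type":"number"}},"required":["steps"]}

```bash
mkdir -p pics; python3 - <<'E'
from plant import *
import cv2
print(sense())
for n in("side","top"):
    s=snapshot(n); print({k:v for k,v in s.items() if k!="pixels"})
    cv2.imwrite(f"pics/{n}0.png",s["pixels"][:,:,::-1])
E
```

```text
{'t': 0.0, 'joint_pos': array([ 1.18376819e+00,  2.17737464e-01,  1.61494001e+00,  3.05060295e-06,
        1.31132928e+00, -1.12221391e-01]), 'joint_vel': array([ 6.10190170e-04,  2.52526236e-07, -5.75086901e-04,  6.31377484e-04,
        1.03833087e-03, -1.64592363e-03]), 'joint_torque': array([-1.40304448e-03, -3.96836579e+01, -3.03860486e+01, -2.55755003e-04,
        9.61637852e-03,  1.82234822e-05]), 'tcp_pos': array([0.16925532, 0.6007272 , 0.20617565]), 'ee_rot': array([-2.99618887e-04,  1.36971714e-01,  9.90574224e-01, -1.16927644e-03]), 'contact_force': array([-0.11998038, -0.54427075,  0.0178047 ]), 'torque': array([-0.00377834,  0.03540007,  0.03931158]), 'finger_gap': 0.08550180803755994}
{'vertical_fov': 53.90671669312772, 'cx': 281.0151257788219, 'cy': 206.5181574274405, 'k1': -0.055804700069204564, 'xyz': array([ 0.33084836, -0.70419601,  0.73174843]), 'orientation': array([ 0.88815061,  0.43647989, -0.06647364, -0.1274953 ])}
{'vertical_fov': 50.17534900352936, 'cx': 282.0409491923856, 'cy': 205.07009033778937, 'k1': -0.04588596366280704, 'xyz': array([0.38866177, 0.0746137 , 1.30327483]), 'orientation': array([-0.70413579, -0.04049682,  0.0597738 ,  0.70638509])}
```

View pics/top0.png

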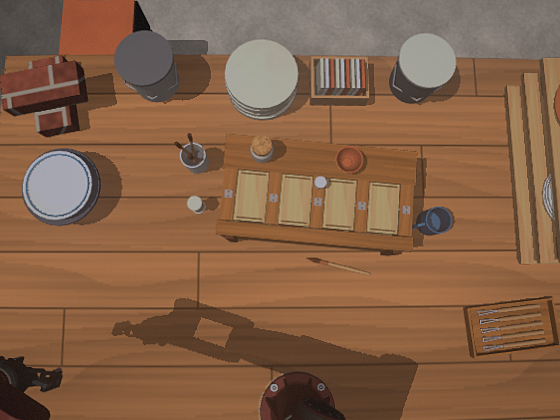

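View pics/side0.png

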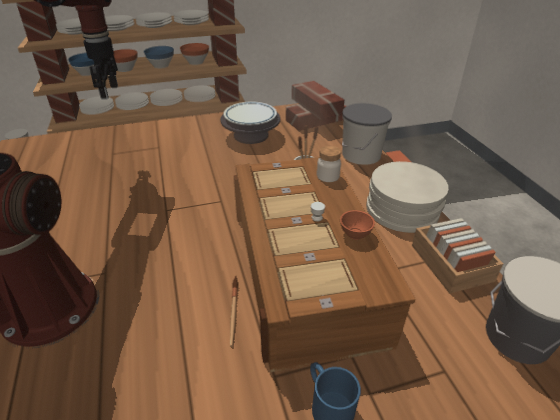

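The top view shows the chest, with flaps at about (251,196), (296,200), (340,205) and (384,208) and steel plates from (228,194) to (406,210). The side view shows the same plates from (277,165) to (326,302). I'll zoom in and triangulate.

```bash
cat > h.py <<'E'
import numpy as np, cv2
from scipy.spatial.transform import Rotation as R
def cam(s):
    q=s["orientation"]; r=R.from_quat([q[1],q[2],q[3],q[0]]).as_matrix()
    f=210/np.tan(np.radians(s["vertical_fov"])/2)
    K=np.array([[f,0,s["cx"]],[0,f,s["cy"]],[0,0,1.]]); return r,s["xyz"],K,np.array([s["k1"],0,0,0,0.])
def rays(s,px):
    r,o,K,d=cam(s)
    p=cv2.undistortPoints(np.array(px,float).reshape(-1,1,2),K,d)[:,0]
    v=np.c_[p[:,0],-p[:,1],-np.ones(len(p))]@r.T
    return o,v/np.linalg.norm(v,axis=1)[:,None]
def onplane(s,px,z):
    o,v=rays(s,px); return o+v*((z-o[2])/v[:,2])[:,None]
def tri(sa,pa,sb,pb):
    oa,va=rays(sa,pa); ob,vb=rays(sb,pb); out=[]
    for a,b in zip(va,vb):
        A=np.c_[a,-b]; t=np.linalg.lstsq(A,ob-oa,rcond=None)[0]
        P,Q=oa+t[0]*a,ob+t[1]*b; out.append([*((P+Q)/2),np.linalg.norm(P-Q)])
    return np.array(out)
def proj(s,P):
    r,o,K,d=cam(s); c=(np.atleast_2d(P)-o)@r; c=c*[1,-1,-1]
    return cv2.projectPoints(c,np.zeros(3),np.zeros(3),K,d)[0][:,0]
E
python3 - <<'E'
from plant import *
from h import *
np.set_printoptions(precision=4,suppress=True)
S=snapshot("side");T=snapshot("top")
t=[(228,194),(273,198),(318,202),(362,206),(406,210)]
s=[(277,165),(286,190),(297,220),(310,257),(326,302)]
print(tri(S,s,T,t)); print(onplane(T,t,.16)); print(onplane(S,s,.16))
c=T["pixels"][120:260,200:440]; cv2.imwrite("pics/topz.png",cv2.resize(c,None,fx=3.3,fy=3.3,interpolation=3)[:,:,::-1])
c=S["pixels"][150:350,220:420]; cv2.imwrite("pics/sidez.png",cv2.resize(c,None,fx=3,fy=3,interpolation=3)[:,:,::-1])
E
```

```text
[[ 0.584   0.1818  0.1586  0.0056]
 [ 0.5731  0.0657  0.1597  0.0052]
 [ 0.5624 -0.0505  0.1611  0.0053]
 [ 0.5517 -0.1649  0.1602  0.0049]
 [ 0.5405 -0.2794  0.162   0.0044]]
[[ 0.581   0.1822  0.16  ]
 [ 0.5705  0.0662  0.16  ]
 [ 0.5599 -0.0501  0.16  ]
 [ 0.5493 -0.1643  0.16  ]
 [ 0.5387 -0.2795  0.16  ]]
[[ 0.5863  0.1797  0.16  ]
 [ 0.5757  0.0653  0.16  ]
 [ 0.5656 -0.0493  0.16  ]
 [ 0.5543 -0.1648  0.16  ]
 [ 0.5435 -0.2781  0.16  ]]
```

View pics/topz.png

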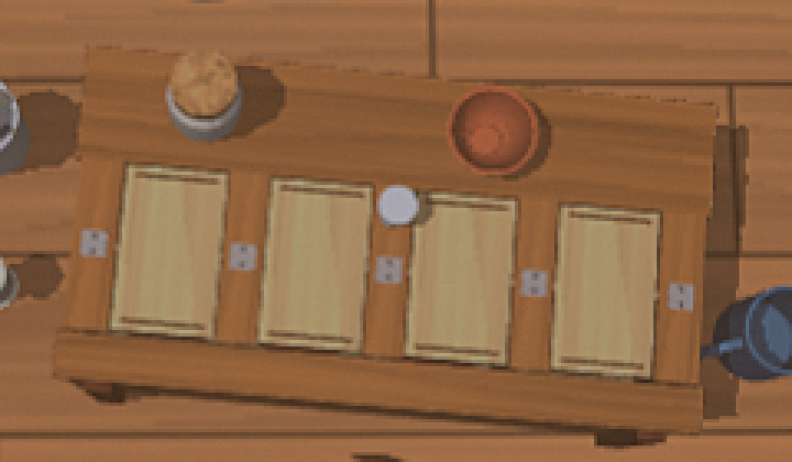

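View pics/sidez.png

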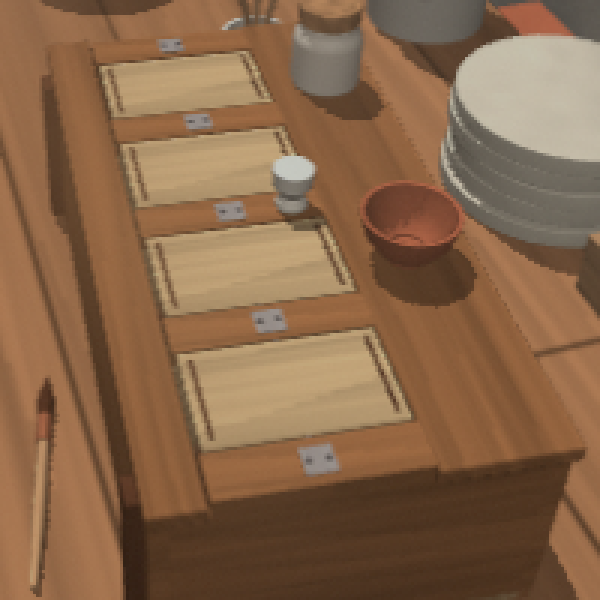

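The plates triangulate to a height of 0.160 with 115 mm spacing, which matches the description. That puts the chest origin at about (0.562, -0.049) with yaw about -0.094. Next I'll move above the front half of flap 1 with the fingers closed.

Call:
servo_tool(steps=[[-0.04,-0.03,-0.04,0,0],[-0.08,-0.06,-0.05,0,0],[-0.12,-0.09,-0.05,0,0],[-0.16,-0.12,-0.05,0,0],[-0.2,-0.15,-0.05,0,0]], force=20)

```text
t: 0.82
tcp_pos: [0.3221, 0.4015, 0.2574]
ee_rot: [0.0, 0.137, 0.991, 0.0]
contact_force: [0.1, 0.1, -0.0]
finger_gap: 0.0001
```

Call:
servo_tool(steps=[[-0.045,-0.034,0,0,0],[-0.09,-0.067,0,0,0],[-0.135,-0.101,0,0,0],[-0.18,-0.135,0,0,0],[-0.225,-0.169,0,0,0]])

```text
t: 1.45
tcp_pos: [0.4929, 0.1776, 0.2575]
ee_rot: [0.0, 0.137, 0.991, 0.0]
contact_force: [0.5, 0.0, -0.8]
finger_gap: -0.0003
```

Call:
servo_tool(steps=[[-0.03,-0.02,0,-0.06,0],[-0.054,-0.04,0,-0.12,0],[-0.054,-0.04,0,-0.181,0],[-0.054,-0.04,0,-0.181,0],[-0.054,-0.04,0,-0.181,0]])

```text
t: 2.08
tcp_pos: [0.5329, 0.1263, 0.2573]
ee_rot: [-0.0, 0.047, 0.999, -0.0]
contact_force: [0.0, 0.8, -1.0]
finger_gap: -0.0
```

```bash
cat > st.py <<'E'
from plant import *
from h import *
np.set_printoptions(precision=4,suppress=True)
def chest(p):
    u=np.array([.9956,-.0939]);w=np.array([.0939,.9956]);d=np.array(p[:2])-[.562,-.049]
    return np.array([d@u,d@w,p[2]-.16])*1000
s=sense();q=s["ee_rot"];M=R.from_quat([q[1],q[2],q[3],q[0]]).as_matrix()
print(s["t"],s["tcp_pos"],"chest mm",chest(s["tcp_pos"]).round(1),"F",s["contact_force"],"gap",s["finger_gap"])
print("toolx yaw",np.degrees(np.arctan2(M[1,0],M[0,0])),"z",M[:,2])
E
python3 st.py
```

```text
2.075 [0.5329 0.1263 0.2573] chest mm [-45.5 171.8  97.3] F [ 0.0417  0.7513 -0.9506] gap -1.787116217340598e-05
toolx yaw 174.60485591526748 z [-0.0004  0.     -1.    ]
```

Call:
servo_tool(steps=[[0,0,0.04,0,0],[0,0,0.07,0,0],[0,0,0.085,0,0],[0,0,0.088,0,0],[0,0,0.088,0,0]])

```text
t: 2.7
tcp_pos: [0.534, 0.1263, 0.1706]
ee_rot: [0.001, 0.047, 0.999, 0.0]
contact_force: [0.5, -0.5, 0.7]
finger_gap: -0.0002
```

```bash
cat >> st.py <<'E'
import sys
if len(sys.argv)>1:
    for n in ("side","top"):
        im=snapshot(n)["pixels"]; c=im[100:300,220:420] if n=="side" else im[120:260,200:440]
        cv2.imwrite(f"pics/{n}_{sys.argv[1]}.png",cv2.resize(c,None,fx=3,fy=3,interpolation=3)[:,:,::-1])
E
python3 st.py a
```

```text
2.7 [0.534  0.1263 0.1706] chest mm [-44.4 171.9  10.6] F [ 0.5315 -0.5479  0.7009] gap -0.00021343802815319525
toolx yaw 174.63551339071148 z [ 0.0018  0.0001 -1.    ]
```

View pics/side_a.png

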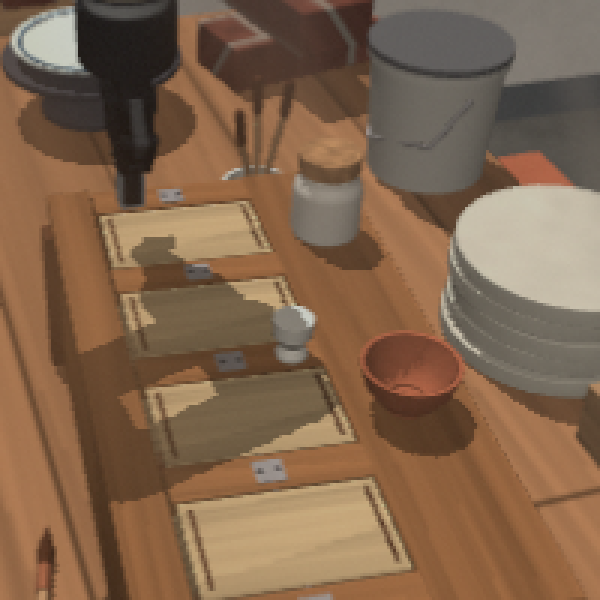

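View pics/top_a.png

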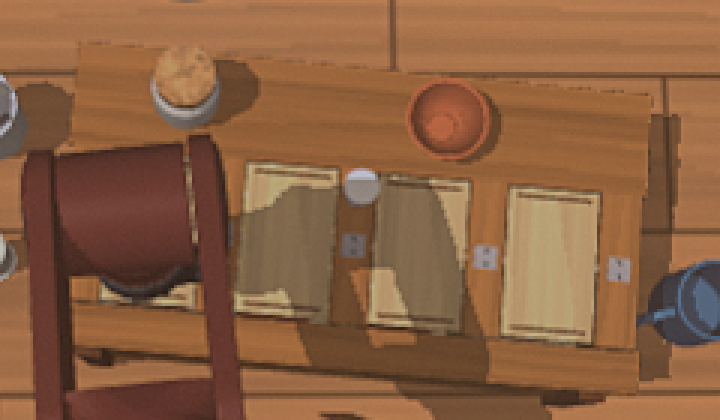

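```bash
python3 - <<'E'
from plant import *
from h import *
S=snapshot("side");s=sense()
u=np.array([.9956,-.0939,0]);w=np.array([.0939,.9956,0]);o=np.array([.562,-.049,0])
Z=np.array([0,0,1])
f=lambda p:((proj(S,p)-[220,100])*3).round().tolist()
print("tip",f(s["tcp_pos"]),"under",f(s["tcp_pos"]*[1,1,0]+.16*Z))
for x,y in((-65,212),(-65,132),(65,212),(65,132)): print(x,y,f(o+u*x/1e3+w*y/1e3+.16*Z))
im=S["pixels"][120:200,220:320];cv2.imwrite("pics/z2.png",cv2.resize(im,None,fx=7,fy=7,interpolation=3)[:,:,::-1])
E
```

```text
tip [[128.0, 226.0]] under [[129.0, 237.0]]
-65 212 [[97.0, 214.0]]
-65 132 [[111.0, 267.0]]
65 212 [[245.0, 199.0]]
65 132 [[268.0, 250.0]]
```

View pics/z2.png

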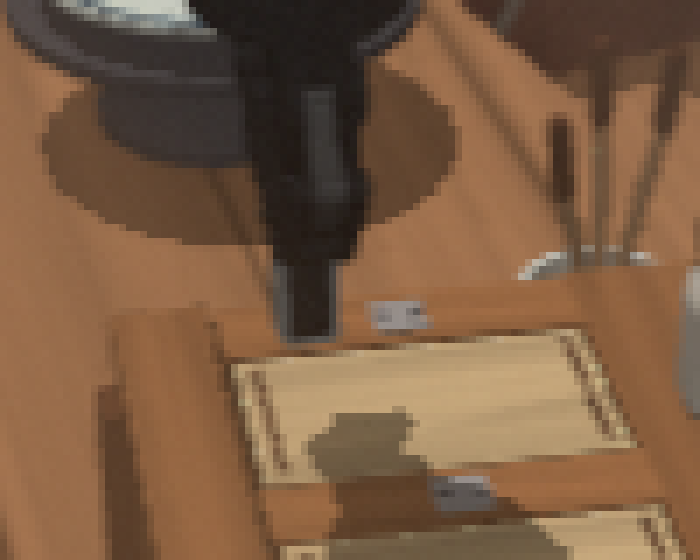

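The fingertip is drawn about 7 px higher than the reported TCP projects. Before pressing I'll check this against the initial pictures.

```bash
python3 - <<'E'
from plant import *
from h import *
S=snapshot("side");T=snapshot("top")
p=np.array([.16926,.60073,.20618]);ty=np.array([.2714,.9625,0]);Z=np.array([0,0,1])
for n,C in(("side",S),("top",T)):
    print(n,[(k,d,proj(C,p+ty*k+Z*d).round(1).tolist()) for k in(-.05,0,.05) for d in (0,.013)])
a=cv2.imread("pics/side0.png")[50:120,60:160];cv2.imwrite("pics/z3.png",cv2.resize(a,None,fx=6,fy=6,interpolation=3))
a=cv2.imread("pics/top0.png")[340:420,0:100];cv2.imwrite("pics/z4.png",cv2.resize(a,None,fx=6,fy=6,interpolation=3))
E
```

```text
side [(-0.05, 0, [[106.3, 110.3]]), (-0.05, 0.013, [[105.2, 106.3]]), (0, 0, [[111.5, 103.6]]), (0, 0.013, [[110.5, 99.6]]), (0.05, 0, [[116.4, 97.2]]), (0.05, 0.013, [[115.4, 93.3]])]
top [(-0.05, 0, [[67.4, 368.9]]), (-0.05, 0.013, [[64.9, 370.1]]), (0, 0, [[47.5, 362.9]]), (0, 0.013, [[44.8, 364.0]]), (0.05, 0, [[27.8, 356.8]]), (0.05, 0.013, [[24.9, 357.9]])]
```

View pics/z3.png

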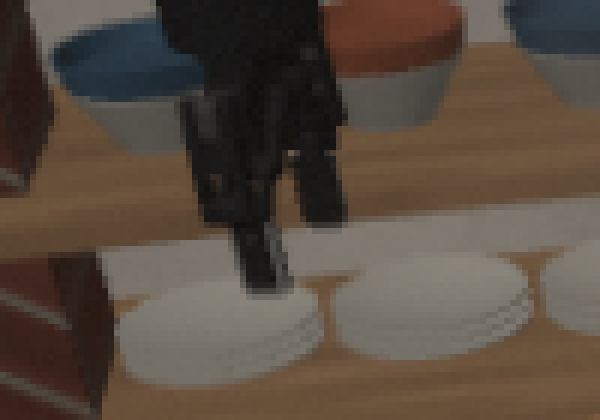

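View pics/z4.png

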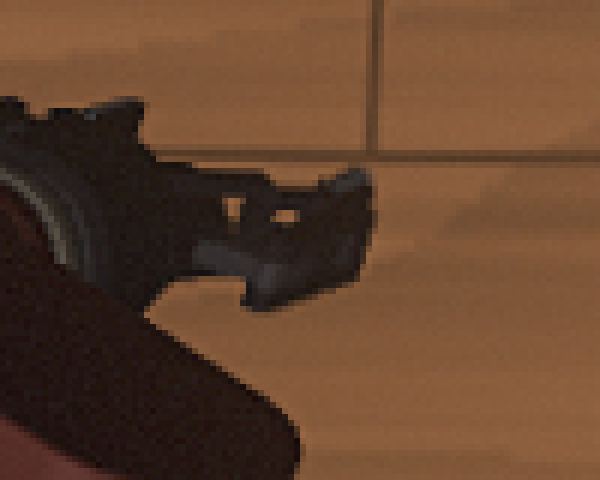

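Both views agree that the drawn finger ends sit about 20 mm above the reported TCP, with no sideways offset. Contact could therefore come anywhere from z = 0.16 down to about 0.14. I'll descend in small steps and watch the force.

Call:
servo_tool(steps=[[0,0,0.004,0,0],[0,0,0.006,0,0],[0,0,0.008,0,0],[0,0,0.009,0,0],[0,0,0.009,0,0]])

```text
t: 3.58
tcp_pos: [0.5331, 0.126, 0.1603]
ee_rot: [-0.0, 0.047, 0.999, -0.0]
contact_force: [0.1, 0.0, 0.4]
finger_gap: 0.0002
```

Call:
servo_tool(steps=[[0,0,0.001,0,0],[0,0,0.001,0,0],[0,0,0.002,0,0],[0,0,0.002,0,0]])

```text
t: 4.08
tcp_pos: [0.5331, 0.1261, 0.1584]
ee_rot: [-0.0, 0.047, 0.999, -0.0]
contact_force: [-0.5, -0.8, -0.2]
finger_gap: -0.0002
```

Call:
servo_tool(steps=[[0,0,0.001,0,0],[0,0,0.001,0,0],[0,0,0.002,0,0],[0,0,0.002,0,0]])

```text
t: 4.58
tcp_pos: [0.5331, 0.126, 0.1564]
ee_rot: [-0.0, 0.047, 0.999, -0.0]
contact_force: [-0.5, -0.2, 0.4]
finger_gap: 0.0002
```

Call:
servo_tool(steps=[[0,0,0.001,0,0],[0,0,0.002,0,0],[0,0,0.003,0,0],[0,0,0.003,0,0]])

```text
t: 5.08
tcp_pos: [0.5331, 0.1261, 0.1533]
ee_rot: [-0.0, 0.047, 0.999, -0.0]
contact_force: [0.3, 0.4, -0.0]
finger_gap: -0.0002
```

```bash
python3 st.py b
```

```text
5.075 [0.5331 0.1261 0.1533] chest mm [-45.2 171.6  -6.7] F [ 0.3379  0.4447 -0.0079] gap -0.00021961544363844018
toolx yaw 174.62624417211774 z [-0.0003 -0.     -1.    ]
```

View pics/side_b.png

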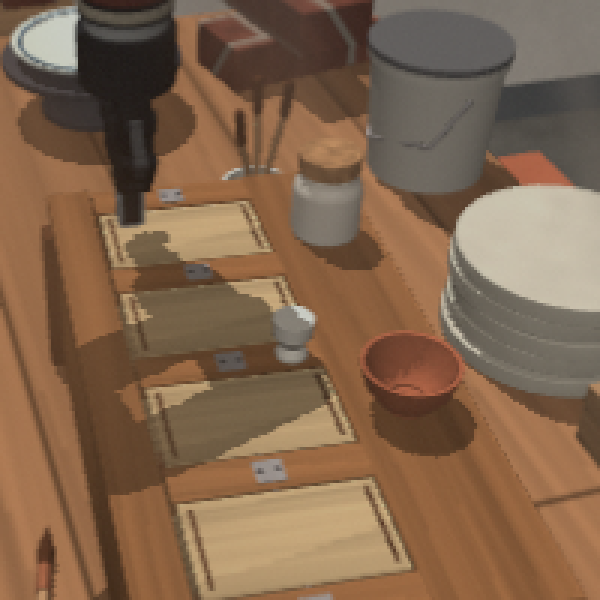

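The tip now shows at zoom (131,225), and the deck point below it is at about (129,237). It is still about 11 mm above the board, and no force has shown up, which fits the offset.

Call:
servo_tool(steps=[[0,0,0.002,0,0],[0,0,0.004,0,0],[0,0,0.006,0,0],[0,0,0.007,0,0],[0,0,0.007,0,0]])

```text
t: 5.8
tcp_pos: [0.5331, 0.126, 0.1463]
ee_rot: [-0.0, 0.047, 0.999, -0.0]
contact_force: [0.5, 0.5, 0.7]
finger_gap: -0.0001
```

Call:
servo_tool(steps=[[0,0,0.001,0,0],[0,0,0.002,0,0],[0,0,0.002,0,0]])

```text
t: 6.18
tcp_pos: [0.5331, 0.1261, 0.1444]
ee_rot: [-0.0, 0.047, 0.999, -0.0]
contact_force: [-0.3, -0.4, 0.5]
finger_gap: 0.0003
```

Call:
servo_tool(steps=[[0,0,0.001,0,0],[0,0,0.002,0,0],[0,0,0.002,0,0]])

```text
t: 6.55
tcp_pos: [0.5331, 0.1261, 0.1424]
ee_rot: [-0.0, 0.047, 0.999, -0.0]
contact_force: [0.1, 0.0, -0.9]
finger_gap: -0.0002
```

Call:
servo_tool(steps=[[0,0,0.001,0,0],[0,0,0.002,0,0],[0,0,0.002,0,0]])

```text
t: 6.92
tcp_pos: [0.5331, 0.1261, 0.1404]
ee_rot: [-0.0, 0.047, 0.999, -0.0]
contact_force: [0.9, -0.1, 0.2]
finger_gap: -0.0
```

Call:
servo_tool(steps=[[0,0,0.001,0,0],[0,0,0.001,0,0]])

```text
t: 7.18
tcp_pos: [0.5331, 0.1261, 0.1394]
ee_rot: [-0.0, 0.047, 0.999, -0.0]
contact_force: [0.2, 0.9, -0.6]
finger_gap: -0.0001
```

Call:
servo_tool(steps=[[0,0,0.001,0,0],[0,0,0.001,0,0]])

```text
t: 7.42
tcp_pos: [0.5331, 0.126, 0.1384]
ee_rot: [-0.0, 0.047, 0.999, -0.0]
contact_force: [0.3, 1.0, 0.3]
finger_gap: 0.0002
```

Call:
servo_tool(steps=[[0,0,0.001,0,0],[0,0,0.001,0,0]])

```text
t: 7.68
tcp_pos: [0.5331, 0.126, 0.1374]
ee_rot: [-0.0, 0.047, 0.999, -0.0]
contact_force: [-0.5, -1.0, -0.3]
finger_gap: 0.0003
```

Call:
servo_tool(steps=[[0,0,0.001,0,0],[0,0,0.001,0,0]])

```text
t: 7.92
tcp_pos: [0.5331, 0.126, 0.1364]
ee_rot: [-0.0, 0.047, 0.999, -0.0]
contact_force: [0.3, -0.3, -0.5]
finger_gap: -0.0
```

```bash
python3 st.py c
```

```text
7.925 [0.5331 0.126  0.1364] chest mm [-45.2 171.6 -23.6] F [ 0.2602 -0.3075 -0.5285] gap -2.982781344107945e-05
toolx yaw 174.62351265060352 z [-0.0002 -0.     -1.    ]
```

View pics/side_c.png

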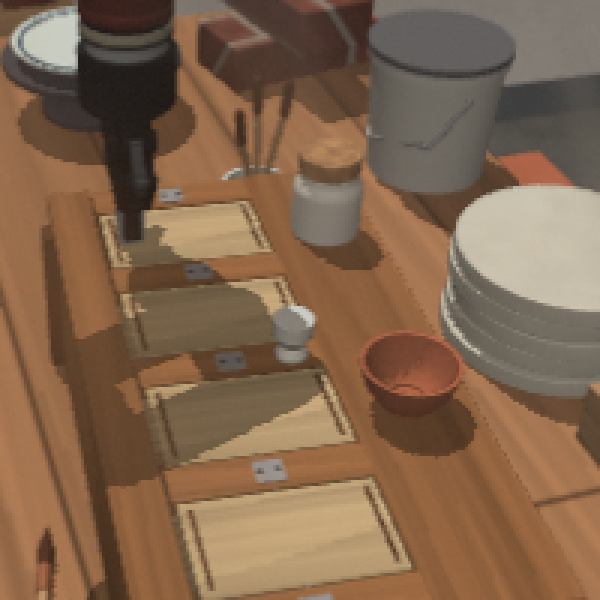

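The tip now shows at about (131,243) and its shadow is nearly touching it, so contact should be close.

Call:
servo_tool(steps=[[0,0,0.001,0,0],[0,0,0.001,0,0]])

```text
t: 8.28
tcp_pos: [0.5332, 0.1261, 0.1355]
ee_rot: [0.0, 0.047, 0.999, 0.0]
contact_force: [0.4, 0.0, 0.7]
finger_gap: 0.0
```

Call:
servo_tool(steps=[[0,0,0.001,0,0],[0,0,0.001,0,0]])

```text
t: 8.52
tcp_pos: [0.5332, 0.1261, 0.1348]
ee_rot: [0.0, 0.047, 0.999, 0.0]
contact_force: [-1.2, -0.3, 1.6]
finger_gap: -0.0004
```

Call:
servo_tool(steps=[[0,0,0.001,0,0],[0,0,0.001,0,0]])

```text
t: 8.78
tcp_pos: [0.5333, 0.1261, 0.1347]
ee_rot: [-0.0, 0.047, 0.999, -0.0]
contact_force: [-3.5, -0.1, 6.6]
finger_gap: -0.0002
```

Call:
servo_tool(steps=[[0,0,0.001,0,0],[0,0,0.001,0,0]])

```text
t: 9.02
tcp_pos: [0.5333, 0.1261, 0.1346]
ee_rot: [-0.0, 0.047, 0.999, -0.0]
contact_force: [-6.0, -0.6, 10.7]
finger_gap: 0.0001
```

Flap 1 is blocked. It gave about 2 mm and then went hard, reaching 11 N with no further travel. The surface sits at a reported z of about 0.136. I'll lift and go to flap 2.

Call:
servo_tool(steps=[[0,0,-0.01,0,0],[0,0,-0.02,0,0],[0,-0.055,-0.02,0,0],[0,-0.115,-0.02,0,0],[0,-0.115,-0.02,0,0]])

```text
t: 9.65
tcp_pos: [0.5224, 0.0082, 0.1528]
ee_rot: [0.0, 0.05, 0.999, -0.001]
contact_force: [0.9, 0.4, 0.2]
finger_gap: -0.0002
```

Call:
servo_tool(steps=[[0,0,0.007,0,0],[0,0,0.012,0,0],[0,0,0.014,0,0],[0,0,0.015,0,0],[0,0,0.015,0,0]])

```text
t: 10.28
tcp_pos: [0.5225, 0.012, 0.1374]
ee_rot: [-0.0, 0.046, 0.999, 0.0]
contact_force: [-0.1, 0.6, -0.0]
finger_gap: -0.0003
```

Call:
servo_tool(steps=[[0,0,0.001,0,0],[0,0,0.002,0,0],[0,0,0.002,0,0]])

```text
t: 10.65
tcp_pos: [0.5225, 0.0115, 0.1356]
ee_rot: [0.0, 0.047, 0.999, 0.0]
contact_force: [0.4, -0.0, 0.2]
finger_gap: -0.0003
```

Call:
servo_tool(steps=[[0,0,0.001,0,0],[0,0,0.002,0,0],[0,0,0.002,0,0]])

```text
t: 11.02
tcp_pos: [0.5224, 0.0115, 0.1334]
ee_rot: [-0.0, 0.047, 0.999, 0.0]
contact_force: [-0.2, -0.5, 0.4]
finger_gap: 0.0003
```

Call:
servo_tool(steps=[[0,0,0.001,0,0],[0,0,0.002,0,0],[0,0,0.002,0,0]])

```text
t: 11.4
tcp_pos: [0.5224, 0.0115, 0.1314]
ee_rot: [-0.0, 0.047, 0.999, -0.0]
contact_force: [-0.4, 0.8, 0.3]
finger_gap: 0.0001
```

Call:
servo_tool(steps=[[0,0,0.001,0,0],[0,0,0.002,0,0],[0,0,0.002,0,0]])

```text
t: 11.78
tcp_pos: [0.5225, 0.0115, 0.1295]
ee_rot: [0.0, 0.047, 0.999, -0.0]
contact_force: [0.3, -0.3, 0.9]
finger_gap: -0.0002
```

Call:
servo_tool(steps=[[0,0,0.001,0,0],[0,0,0.002,0,0],[0,0,0.002,0,0]])

```text
t: 12.15
tcp_pos: [0.5226, 0.0115, 0.1275]
ee_rot: [0.0, 0.047, 0.999, -0.0]
contact_force: [0.4, -0.6, -0.5]
finger_gap: -0.0002
```

```bash
python3 st.py d
```

```text
12.15 [0.5226 0.0115 0.1275] chest mm [-44.9  56.6 -32.5] F [ 0.4188 -0.6238 -0.4671] gap -0.0002450839387642562
toolx yaw 174.62736727523387 z [ 0.0005 -0.0001 -1.    ]
```

View pics/side_d.png

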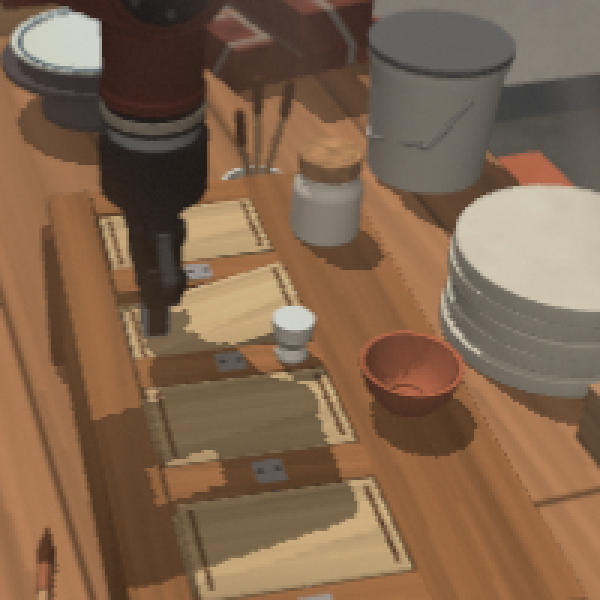

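Flap 2 rocks: its back edge is visibly up, with under 1 N of force. I'll keep pushing.

Call:
servo_tool(steps=[[0,0,0.002,0,0],[0,0,0.004,0,0],[0,0,0.006,0,0],[0,0,0.008,0,0],[0,0,0.01,0,0]])

```text
t: 12.88
tcp_pos: [0.5227, 0.0115, 0.1177]
ee_rot: [0.0, 0.047, 0.999, -0.0]
contact_force: [0.7, 0.3, 3.2]
finger_gap: -0.0002
```

Call:
servo_tool(steps=[[0,0,0.002,0,0],[0,0,0.004,0,0],[0,0,0.006,0,0],[0,0,0.008,0,0],[0,0,0.008,0,0]])

```text
t: 13.5
tcp_pos: [0.5219, 0.0116, 0.109]
ee_rot: [-0.001, 0.047, 0.999, 0.0]
contact_force: [0.5, 0.1, 2.4]
finger_gap: -0.0
```

```bash
python3 st.py e
```

```text
13.5 [0.5219 0.0116 0.109 ] chest mm [-45.6  56.6 -51. ] F [0.5001 0.1006 2.4186] gap -4.547359888453067e-06
toolx yaw 174.62629276428464 z [-0.0012  0.0001 -1.    ]
```

View pics/side_e.png

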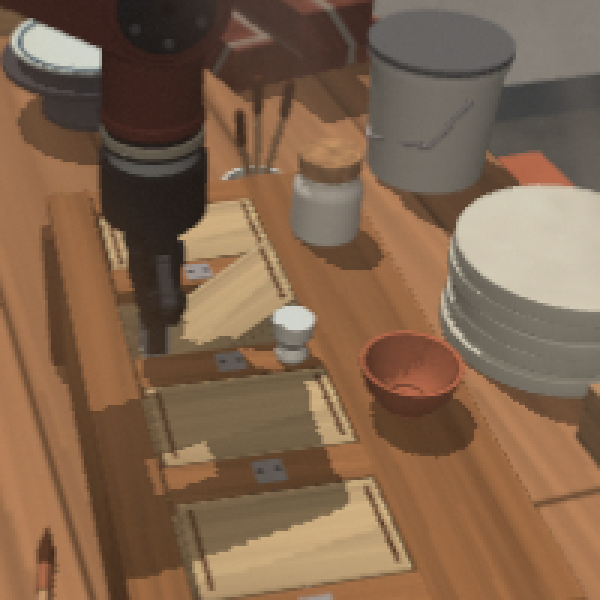

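View pics/top_e.png

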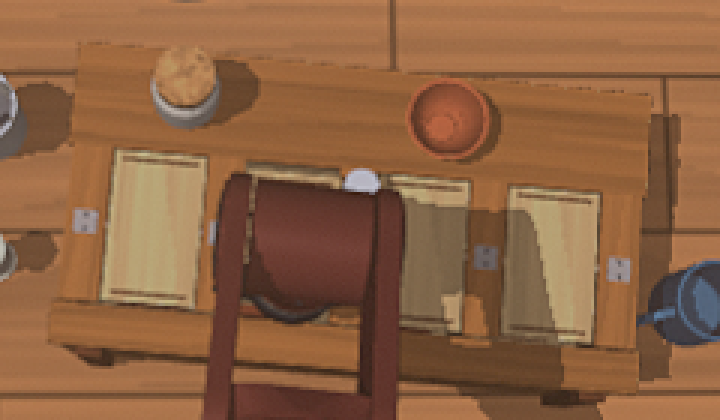

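The flap is well tilted and the cup hasn't moved. I'll overlay the board at candidate angles to estimate how far it has turned.

```bash
cat > ov.py <<'E'
import sys
from plant import *
from h import *
S=snapshot("side")
u=np.array([.9956,-.0939,0]);w=np.array([.0939,.9956,0]);o=np.array([.563,-.049,.156]);Z=np.array([0,0,1])
im=cv2.resize(S["pixels"][160:240,250:350],None,fx=7,fy=7,interpolation=3)[:,:,::-1].copy()
for a,c in((.5,(255,0,0)),(.6,(0,255,0)),(.7,(0,0,255)),(.8,(255,0,255)),(.9,(255,255,255))):
    B=lambda x,y,z:o+u*(x*np.cos(a)-z*np.sin(a)*-1*-1*-1)*1 if 0 else o+u*(x*np.cos(a)-z*np.sin(a))+Z*(x*np.sin(a)+z*np.cos(a))+w*(.0575+y)
    P=np.array([B(.005,-.04,.004),B(.0655,-.04,.004),B(.0655,.04,.004)])
    p=((proj(S,P)-[250,160]+.5)*7).astype(int)
    print(a,p.tolist()); cv2.polylines(im,[p.reshape(-1,1,2)],False,c,1)
cv2.imwrite(f"pics/ov_{sys.argv[1]}.png",im)
E
python3 ov.py e
```

```text
0.5 [[319, 384], [488, 291], [424, 150]]
0.6 [[318, 383], [477, 279], [414, 138]]
0.7 [[316, 383], [465, 268], [402, 127]]
0.8 [[314, 383], [451, 257], [389, 117]]
0.9 [[312, 383], [435, 249], [374, 108]]
```

View pics/ov_e.png

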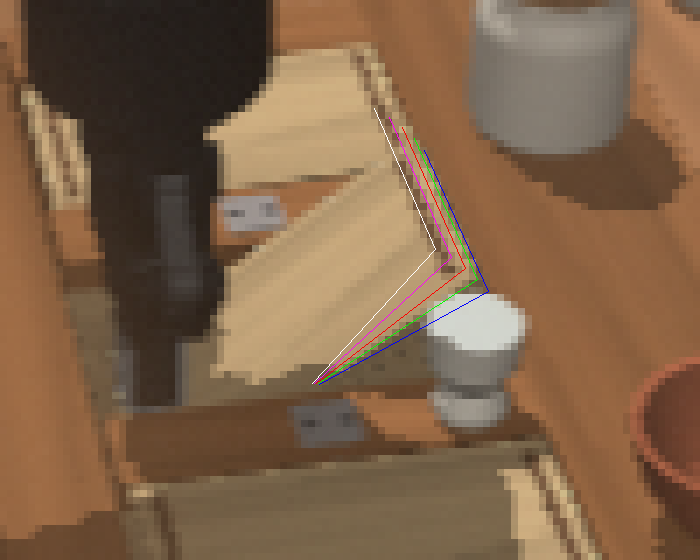

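```bash
python3 - <<'E'
from plant import *
from h import *
S=snapshot("side")
im=cv2.resize(S["pixels"][170:225,275:325],None,fx=12,fy=10.9*1.1,interpolation=0)[:,:,::-1]
im=cv2.convertScaleAbs(im,alpha=1.4,beta=-20)
cv2.imwrite("pics/zz.png",im[:600])
E
```

```text
(no output)
```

View pics/zz.png

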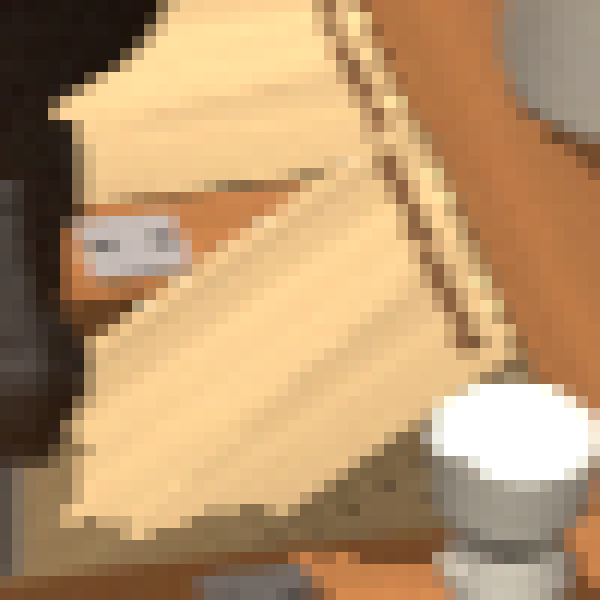

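The near back corner sits at about ov (475,280), which is an angle of about 0.60 rad. I'll go about 10 mm deeper, to around 0.75.

Call:
servo_tool(steps=[[0,0,0.001,0,0],[0,0,0.002,0,0],[0,0,0.003,0,0],[0,0,0.004,0,0],[0,0,0.005,0,0]])

```text
t: 14.32
tcp_pos: [0.5225, 0.0116, 0.1045]
ee_rot: [0.0, 0.047, 0.999, -0.0]
contact_force: [-1.0, -0.5, 4.9]
finger_gap: 0.0002
```

Call:
servo_tool(steps=[[0,0,0.001,0,0],[0,0,0.002,0,0],[0,0,0.003,0,0],[0,0,0.004,0,0],[0,0,0.004,0,0]])

```text
t: 14.95
tcp_pos: [0.5221, 0.0116, 0.1002]
ee_rot: [-0.0, 0.047, 0.999, 0.0]
contact_force: [0.0, 0.9, 3.1]
finger_gap: -0.0001
```

```bash
python3 st.py f; python3 ov.py f; python3 - <<'E'
from plant import *
from h import *
S=snapshot("side")
im=cv2.resize(S["pixels"][170:225,275:325],None,fx=12,fy=12,interpolation=0)[:,:,::-1]
cv2.imwrite("pics/zz2.png",cv2.convertScaleAbs(im,alpha=1.4,beta=-20)[:600])
E
```

```text
14.95 [0.5221 0.0116 0.1002] chest mm [-45.4  56.6 -59.8] F [0.0427 0.9046 3.1394] gap -6.657203923146248e-05
toolx yaw 174.62649968920573 z [-0.0006  0.0001 -1.    ]
0.5 [[319, 384], [488, 291], [424, 150]]
0.6 [[318, 383], [477, 279], [414, 138]]
0.7 [[316, 383], [465, 268], [402, 127]]
0.8 [[314, 383], [451, 257], [389, 117]]
0.9 [[312, 383], [435, 249], [374, 108]]
```

View pics/zz2.png

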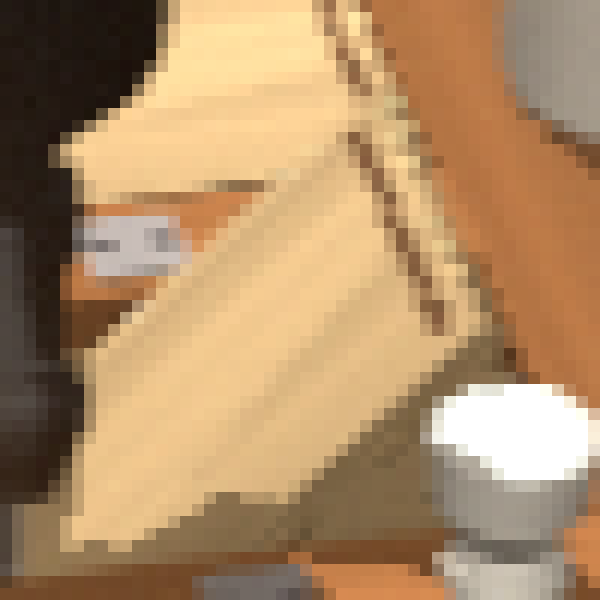

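View pics/ov_f.png

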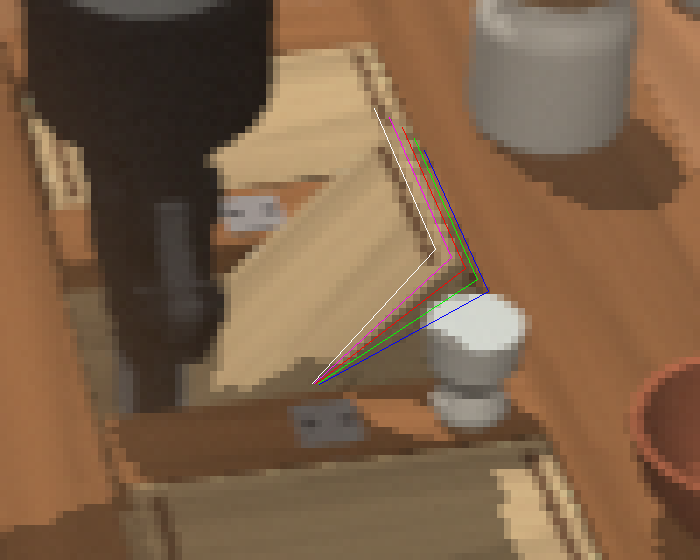

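The corner now sits at about (463,263), or roughly 0.73 rad. I'll add 2 mm for margin, let it settle, and check again.

Call:
servo_tool(steps=[[0,0,0.001,0,0],[0,0,0.002,0,0],[0,0,0.002,0,0],[0,0,0.002,0,0],[0,0,0.002,0,0]])

```text
t: 15.78
tcp_pos: [0.5222, 0.0116, 0.0983]
ee_rot: [-0.0, 0.047, 0.999, 0.0]
contact_force: [0.2, 0.2, 2.5]
finger_gap: 0.0001
```

```bash
python3 st.py g; python3 st.py g; python3 ov.py g
```

```text
15.775 [0.5222 0.0116 0.0983] chest mm [-45.3  56.6 -61.7] F [0.1799 0.2245 2.4559] gap 0.00013074634234875614
toolx yaw 174.62423154575404 z [-0.0004  0.0001 -1.    ]
15.875 [0.5222 0.0116 0.0984] chest mm [-45.3  56.6 -61.6] F [-0.4843 -0.719   3.9861] gap -0.0001744476224803024
toolx yaw 174.62564524049142 z [-0.0004  0.     -1.    ]
0.5 [[319, 384], [488, 291], [424, 150]]
0.6 [[318, 383], [477, 279], [414, 138]]
0.7 [[316, 383], [465, 268], [402, 127]]
0.8 [[314, 383], [451, 257], [389, 117]]
0.9 [[312, 383], [435, 249], [374, 108]]
```

View pics/side_g.png

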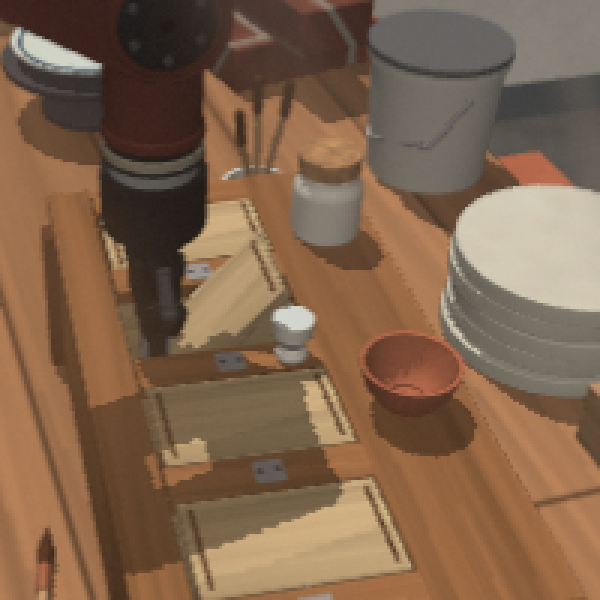

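The flap is open at about 0.75 rad and at rest. The fingers are pressing with about 3 N, and the cup, jar and bowl are where they were. I'm handing in.

```bash
python3 -c "
from plant import *
print(hand_in())"
```

```text
the job is handed in; nothing more can be done
None
```

Flap 2 is the one with room under it, and I handed in at about 16 s of the 48 s with the closed fingertips holding it open. `hand_in()` reports no verdict, so I don't know the official result.

- **Finding the flap:** I pressed flap 1 first. It gave about 2 mm and then went hard, so I stopped at about 11 N. Flap 2 rocked freely at under 1 N. I did not press flaps 3 and 4, since flap 2 was clearly the free one.
- **Final state:** the overlay put flap 2 at about 0.73 rad, front edge down, and I pushed about 2 mm further after that. I put it at about 0.75 rad, with 0.6 required and the stop at 0.9. The arm was still, and the last wrist readings showed 2.5 to 4 N of upward force.
- **Bystanders:** the test cup, jar and bowl had not visibly moved in the last side picture. I did not re-measure the kiln prop, mug, brush or brush pot, but the arm's path stayed clear of them.
- **What disagreed:**
  - The fingertips appeared about 20 mm higher in the pictures than the reported TCP, and contact came about 24 mm lower in reported height than expected. I found the surface by force instead.
  - The two cameras' sight lines missed each other by about 5 mm, more than the stated 2 mm calibration.

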